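Run the spool row home and shut the keeper

ROBOT

A 7-joint arm with a two-finger parallel gripper is mounted at the origin on a cart in front of the work surface, level with it; the furniture and walls round the work are solid. World frame = base frame: x ahead of the robot, y to its left, z up, the work surface at z = 0. Lengths are in m, angles in rad, forces in N, time in s.
With the tool pointing down it reaches from about 0.35 to 0.775 m from the base axis. Payload 3.1 kg.
Tool frame: the origin (TCP) lies midway between the tips of the shut fingers; the grasp point (between the pads) lies 19 mm behind it; z points along the fingers, y is the line along which they close (so a half turn about z gives the same grasp; the last joint's range is limited). The gripper opens to 85 mm and grips with 20 to 120 N. Pads are 22 mm wide; open, the fingers measure 114 mm over their backs; the gripper's body (76 mm by 85 mm) begins 54 mm behind the grasp point. The pads swing forward as they close: fully open they stand 13 mm farther back than shut.
Start: joints at [-1.242, 0.311, 0.014, 1.512, -0.004, 1.319, -0.027], TCP at [0.199, 0.513, 0.231] pointing down, gripper open.
Joint ranges: [-2.7, 2.7], [-0.3, 1.91], [-1.27, 1.3], [0.12, 2.57], [-1.44, 4.58], [0.2, 2.03], [-3.05, 3.05]. Speed limits (rad/s): [2.79, 2.79, 3.14, 3.14, 3.14, 3.14, 3.14].

INTERFACE

Orientations are given as a 3x3 rotation matrix whose columns are the frame's x, y, z axes.
In Python, from rig import robot, cams, workorder gives the robot as it stands.
- The arm moves only by the shell command python3 -m handwheel 'ROWS' [FORCE]. ROWS is a JSON object of lists of equal length, an entry for each row: "xyz": the shift along the tool's x, y, z in cm, a list of three; "roll": the turn about the tool's z in degrees; "fingers": the finger opening in cm, from 0 to 8.54. A call has 1 to 20 rows; each row shifts and turns the commanded pose from where the row before left it, along the tool's axes as they then stand; what a row does not reach is not made up. A row lasts 1/8 s, in which the tool goes at most 62.5 mm and 10.7 degrees, less where a joint would pass 70% of its speed; a pose out of reach is approached as far as the arm can. A call with a gripper value outside its range is refused whole. The fingers move at their own pace and stop on an object; FORCE is the grip in N (left out, the last holds). Time passes only in rows, so rows that do not move let the fingers close. It gives the time, the measured TCP pose, the force, the opening and the grip force at its end, in the units of the state.
- robot.get_state(): the state, without advancing time (a new reading comes with each control period).
- cams.read_camera(name): name is "scene" or "top" or "wrist"; returns the picture (384x512x3 uint8, blue, green, red); there is no depth.
- cams.calibration(name): a dict with "mtx" (3x3 intrinsics, pixels), "R" (3x3) and "t" (3): a world point X has camera coordinates R X + t. Camera axes: x right, y down, z forward; pixel columns grow to the right and rows downward; lengths in m; the calibration is good to about 2 mm. A picture is of the moment at which its call begins: read the wrist's pose just before it. calibration takes no time and is no camera call; for the wrist camera it gives the pose at the moment of the call.
- workorder.hand_in(): hands the job in; it is judged then, once.
The state is a dict: "t": time; "joint_positions": joint angles; "joint_velocities": joint speeds; "effort": joint torques, N m; "tool_pos": TCP position; "tcp_rot": TCP orientation; "ft_force": force on the tool from outside, world axes, zero at the start; "ft_torque": the same for the moment, N m; "grip_width": opening from 0.0 (shut) to 1.0 (fully open); "finger_force": force on a finger pad.
Only numpy, scipy, OpenCV 4.12 (cv2) and the standard library are available. Lean on these libraries where they do the work, as an engineer would, in place of code of your own. Each camera call takes 0.05 s, during which the arm holds its last target. There are 200 camera calls.

TASK

Push the row of four solder spools along the rail from behind, all together as one train, until the front spool is fully home against the end stop and the row is closed up; then push the keeper arm round by its pin until it is fully shut across the rail behind the last spool. Only push: keep the spools standing in the rail without lifting or tipping any, do not let the row come apart, and leave the spare spool and everything else on the desk where it is.

Things in the scene. Friction and masses are not known exactly. Their poses are not given: they have to be found in the camera images.
- rail: aluminium channel rail fixed to the desk, 400 mm long, 68 mm wide outside, 60 mm inside; channel floor 4 mm, wall tops 16 mm above the desk. Origin: centre of its underside, at desk height; x runs along the channel to the end stop, y across, z up. The channel covers x = -200 to +200 mm, its -x end is open; the keeper's pivot bracket is on its -y side, nearer the robot
- rail_stop (a point): centre of the dark end-stop block's face (x = +165 mm in the rail's frame, 24 mm above the desk) against which the front spool belongs; the block is 22 mm thick and rises to 44 mm above the desk
- keeper (a joint): angle (rad) of the steel keeper arm about its upright pivot: 0 = alongside the channel, pointing away from the stop (-x of the rail); negative = splayed outwards, away from the channel; pi/2 = shut, square across the channel, at its own limit. It swings level, needs about 1 N at the pin, stays where left. Bar 85 mm long, 8 mm wide, 20 to 32 mm above the desk
- keeper_pivot (a point): pivot axis of the keeper arm, at x = -68, y = -46 mm in the rail's frame; the shut bar clears the last spool of a homed row by 5 mm
- keeper_pin (a point): top of the upright steel pin, 10 mm thick, on the keeper arm 70 mm from the pivot; the pin stands from the bar (32 mm above the desk) to 60 mm above the desk, and can be pushed from any side
- spool_1: Front spool of the row in the rail counted from the end stop: solder spool standing on end, flanges 56 mm across (neighbours touch at 55 to 56 mm between centres), 40 mm tall, about 0.26 kg, free to slide; origin at the centre of its underside, 4 mm above the desk while it stands in the channel; may turn about z; no pose is given while the fingers press on it
- spool_2: Second spool of the row in the rail counted from the end stop: solder spool standing on end, flanges 56 mm across (neighbours touch at 55 to 56 mm between centres), 40 mm tall, about 0.26 kg, free to slide; origin at the centre of its underside, 4 mm above the desk while it stands in the channel; may turn about z; no pose is given while the fingers press on it
- spool_3: Third spool of the row in the rail counted from the end stop: solder spool standing on end, flanges 56 mm across (neighbours touch at 55 to 56 mm between centres), 40 mm tall, about 0.26 kg, free to slide; origin at the centre of its underside, 4 mm above the desk while it stands in the channel; may turn about z; no pose is given while the fingers press on it
- spool_4: Last spool of the row in the rail counted from the end stop: solder spool standing on end, flanges 56 mm across (neighbours touch at 55 to 56 mm between centres), 40 mm tall, about 0.26 kg, free to slide; origin at the centre of its underside, 4 mm above the desk while it stands in the channel; may turn about z; no pose is given while the fingers press on it
- spare_spool: spare spool standing on the desk beside the rail, same kind as those on it (56 mm across, 40 mm tall); not part of the job; origin at the centre of its underside
- tape_measure: red tape measure, 64x80x38 mm, bystander; origin at the centre of its underside
- screw_tin: small open tin of screws, 50x72x22 mm, bystander; origin at the centre of its underside
- driver_yellow: yellow screwdriver lying beyond the stop end of the rail, 167 mm long, 22 mm thick, bystander; origin at the centre of its underside
- remote: white remote control, 125x42x17 mm, bystander; origin at the centre of its underside
- tape_clear: flat roll of beige tape, 86 mm across, 24 mm tall, bystander; origin at the centre of its underside
Not all that is in view belongs to the job. What is shaped like the spool_4 but green or turquoise is not meant.

How it is judged:
By the outcome, as a careful person would: the job done as asked, in the order asked, and still so for the second after the job is handed in, with the robot touching nothing.
It also fails if it takes over 69 s, if anything falls off the work surface, if the arm or the gripper's body presses on something with over 40 N, if the wrist force passes 120 N, or if a joint passes its speed limit or range.

## Working session

There is one attempt and no reset: what is moved stays moved. The work goes in short steps, Python scripts to look and compute and a shell command to move; the robot and the scene stay as the last step left them, time stands still between calls to the robot, and variables do not carry over. Pictures are saved under pics/ and viewed, at most 10 in all, crops included, and the job is handed in when it is done.

```bash
mkdir -p pics; python3 - <<'E'
from rig import robot,cams
import cv2,numpy as np
s=robot.get_state();print(s['t'],s['tool_pos'],np.round(s['tcp_rot'],3).tolist(),s['grip_width'])
for n in ['scene','top']:
    cv2.imwrite(f'pics/{n}0.png',cams.read_camera(n)); c=cams.calibration(n);print(n,{k:np.round(v,4).tolist() for k,v in c.items()})
E
```

```text
0.0 [0.19902799 0.51192933 0.23023146] [[-0.932, 0.362, -0.001], [0.362, 0.932, -0.002], [-0.0, -0.002, -1.0]] 1.0019260495071454
scene {'mtx': [[394.3581, 0.0, 256.1053], [0.0, 394.3581, 185.803], [0.0, 0.0, 1.0]], 'R': [[0.7435, -0.6684, -0.0206], [-0.453, -0.4808, -0.7507], [0.4919, 0.5675, -0.6603]], 't': [-0.5237, 0.2212, 0.9486]}
top {'mtx': [[358.2467, 0.0, 256.2952], [0.0, 358.2467, 192.1255], [0.0, 0.0, 1.0]], 'R': [[0.0005, -1.0, 0.0018], [-0.9916, -0.0007, -0.1296], [0.1296, -0.0017, -0.9916]], 't': [-0.1591, 0.5444, 1.0598]}
```

View pics/top0.png

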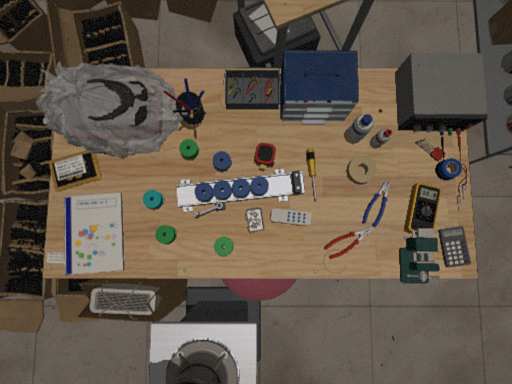

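View pics/scene0.png

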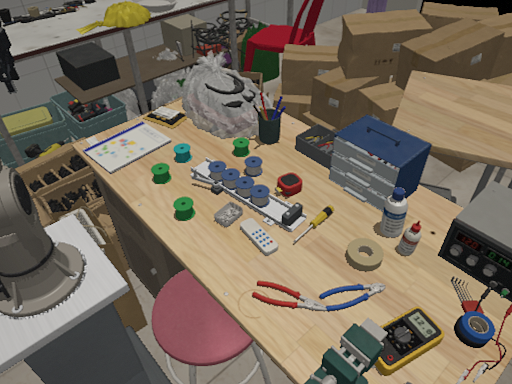

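The top view shows the blue spools in the rail at px (204,192), (222,190), (241,188) and (260,186). The stop is at (297,182), the rail's open end at (178,192) and the keeper at about (208,209). Possible mix-ups: the blue spare at (222,161) off the rail, green spools at (189,149), (166,234) and (223,246), and a turquoise one at (152,199). I choose the four blue spools standing in the rail, and spool_4 is the one at (204,192). Next, one close crop.

```bash
python3 - <<'E'
import cv2,numpy as np
a=cv2.imread('pics/top0.png')[150:225,168:312]; b=cv2.imread('pics/scene0.png')[145:235,180:314]
a=cv2.resize(a,None,fx=5.4,fy=5.4*0+4,interpolation=cv2.INTER_CUBIC)
a=cv2.imread('pics/top0.png')[170:222,168:312];a=cv2.resize(a,None,fx=5,fy=5,interpolation=cv2.INTER_CUBIC)
b=cv2.imread('pics/scene0.png')[150:215,184:328];b=cv2.resize(b,None,fx=5,fy=5,interpolation=cv2.INTER_CUBIC)
cv2.imwrite('pics/crop0.png',np.vstack([a,b]))
E
```

```text
(no output)
```

View pics/crop0.png

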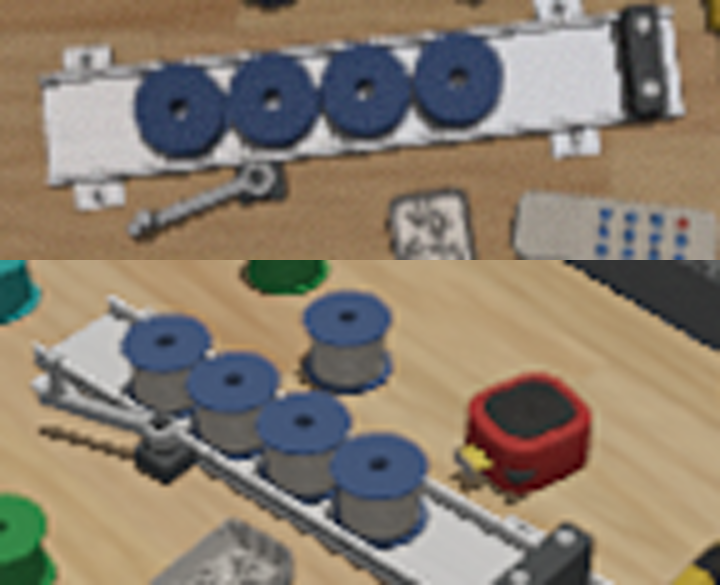

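Crop: the row is closed up, with hub centres in the top crop at (179,108), (271,98), (365,88) and (458,78). The stop's front top edge runs (617,12)–(630,115), the keeper pivot is at (258,178), and the pin is at about (141,228), splayed outwards.

```bash
cat > h.py <<'E'
import numpy as np, json
from rig import cams
def ray(c,px,z):
    d=c['R'].T@np.linalg.solve(np.array(c['mtx']),[px[0],px[1],1]); o=-c['R'].T@c['t']
    return o+d*(z-o[2])/d[2]
def cal(n): return {k:np.array(v) for k,v in cams.calibration(n).items()}
E
python3 - <<'E'
from h import *
c=cal('top'); f=lambda u,v,z,c0=(168,170): ray(c,(c0[0]+(u+.5)/5-.5,c0[1]+(v+.5)/5-.5),z)
cor=np.array([f(*p,.016) for p in [(41,80),(47,185),(672,8),(683,113)]]);print(cor.round(4))
print('len',np.linalg.norm(cor[:2].mean(0)-cor[2:].mean(0)),'wid',np.linalg.norm(cor[0]-cor[1]),np.linalg.norm(cor[2]-cor[3]))
sp=np.array([f(*p,.044) for p in [(179,108),(271,98),(365,88),(458,78)]]);print(sp.round(4))
ax=cor[2:].mean(0)-cor[:2].mean(0);ax2=sp[3]-sp[0]
print(np.degrees(np.arctan2(ax[1],ax[0])),np.degrees(np.arctan2(ax2[1],ax2[0])))
o=cor.mean(0);a=np.arctan2(ax[1],ax[0]);R=np.array([[np.cos(a),-np.sin(a)],[np.sin(a),np.cos(a)]])
L=lambda p:((p-o)[:2]@R*1000).round(1)
print('o',o)
for n,p in dict(s4=sp[0],s3=sp[1],s2=sp[2],s1=sp[3],st1=f(617,12,.044),st2=f(630,115,.044),piv=f(258,178,.034),pin=f(141,228,.06)).items(): print(n,p.round(4),L(p))
s=cal('scene')
for n,p in dict(pin=(41,383,.06)).items():
    q=ray(s,(184+(p[0]+.5)/5-.5,150+(p[1]-260+.5)/5-.5),p[2]); print('sc',n,q,L(q))
for n,p in dict(s4=(166,342),s1=(379,465),s3=(234,381)).items():
    q=ray(s,(184+(p[0]+.5)/5-.5,150+(p[1]-260+.5)/5-.5),.044); print('sc',n,q,L(q))
E
```

```text
[[ 0.5674  0.0923  0.016 ]
 [ 0.5017  0.0866  0.016 ]
 [ 0.6134 -0.3021  0.016 ]
 [ 0.5469 -0.3079  0.016 ]]
len 0.39709849416746734 wid 0.06594259004558024 0.06668766663786835
[[ 0.5461  0.0018  0.044 ]
 [ 0.5523 -0.054   0.044 ]
 [ 0.5584 -0.111   0.044 ]
 [ 0.5646 -0.1675  0.044 ]]
-83.40544262205022 -83.7522419980575
o [ 0.55733607 -0.10776611  0.016     ]
s4 [0.5461 0.0018 0.044 ] [-110.1    1.4]
s3 [ 0.5523 -0.054   0.044 ] [-54.    1.1]
s2 [ 0.5584 -0.111   0.044 ] [3.3 0.7]
s1 [ 0.5646 -0.1675  0.044 ] [60.2  0.4]
st1 [ 0.6055 -0.2648  0.044 ] [161.5  29.8]
st2 [ 0.542  -0.2719  0.044 ] [161.3 -34.1]
piv [ 0.5044 -0.0457  0.034 ] [-67.7 -45.4]
pin [0.4722 0.0205 0.06  ] [-137.2  -69.8]
sc pin [0.45943805 0.00295264 0.06      ] [-121.2  -84.5]
sc s4 [5.46621698e-01 3.74704885e-04 4.40000000e-02] [-108.7    1.8]
sc s1 [ 0.56560537 -0.16953032  0.044     ] [62.3  1.1]
sc s3 [ 0.55315656 -0.05652294  0.044     ] [-51.4   1.7]
```

Measurements fit the description: length 397 against 400 mm, width 66 against 68 mm, pivot at (-67.7,-45.4) against (-68,-46) in the rail frame. I'll push with shut fingers low behind spool_4, tool x along the rail. First I go above local (-168, 1).

```bash
python3 -m handwheel '{"xyz":[[-3.44,-2.13,0],[-3.44,-2.13,0],[-3.44,-2.13,0],[-3.44,-2.13,0],[-3.44,-2.13,0],[-3.44,-2.13,0],[-3.44,-2.13,0],[-3.44,-2.13,0],[-3.44,-2.13,0],[-3.44,-2.13,0],[-3.44,-2.13,0],[-3.44,-2.13,0],[-3.44,-2.13,0],[-3.44,-2.13,0],[0,0,0],[0,0,0],[0,0,0],[0,0,0],[0,0,0],[0,0,0]],"roll":[0,0,0,0,0,0,0,0,0,0,0,0,0,0,10.4,10.4,10.4,10.4,10.4,10.4],"fingers":[0,0,0,0,0,0,0,0,0,0,0,0,0,0,0,0,0,0,0,0]}'
cat >> h.py <<'E'
from rig import robot
O=np.array([.5573,-.1078]);A=np.radians(-83.6);RR=np.array([[np.cos(A),-np.sin(A)],[np.sin(A),np.cos(A)]])
L=lambda p:((np.array(p)[:2]-O)@RR*1000).round(1)
def st():
    s=robot.get_state();r=s['tcp_rot'];print('t',s['t'],'L',L(s['tool_pos']),'z',round(s['tool_pos'][2],4),'yaw',np.degrees(np.arctan2(r[1,0],r[0,0])).round(2),'F',np.round(s['ft_force'],1),'tilt',np.round(r[:,2],3),'g',s['grip_width'])
E
python3 -c "
from h import *
import cv2
cv2.imwrite('pics/w1.png',cams.read_camera('wrist'));st()"
```

```text
t: 2.6
tool_pos: [0.5396, 0.0603, 0.2307]
tcp_rot: [[-0.105, 0.994, -0.001], [0.994, 0.105, -0.0], [-0.0, -0.001, -1.0]]
ft_force: [-0.2, -0.0, -0.9]
grip_width: -0.002
finger_force: 0.0
t 2.65 L [-169.1    1.2] z 0.2307 yaw 95.82 F [-0.9  0.5 -0.2] tilt [-0.001 -0.    -1.   ] g -0.0016256759122771085
```

View pics/w1.png

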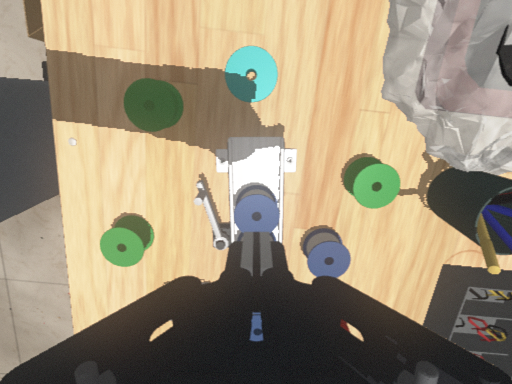

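The wrist view shows the rail's open end at (229..283,140), spool_4's hub at (257,216), the pivot at (220,243) and the pin at about (200,184 to 200). I'll measure from these.

```bash
python3 - <<'E'
from h import *
c=cal('wrist')
for n,u,v,z in [('s4',257,216,.044),('piv',220,243,.034),('pinA',199,184,.06),('pinB',199,201,.034),('endL',229,139,.016),('endR',284,139,.016),('L2',229,235,.016),('R2',283,235,.016)]:
    q=ray(c,(u,v),z);print(n,q.round(4),L(q))
E
```

```text
s4 [0.5454 0.003  0.044 ] [-111.4    0.6]
piv [ 0.5029 -0.0427  0.034 ] [-70.8 -46.8]
pinA [0.4775 0.0407 0.06  ] [-156.5  -62.8]
pinB [0.4739 0.0112 0.034 ] [-127.5  -69.6]
endL [0.5031 0.0869 0.016 ] [-199.5  -32.1]
endR [0.5686 0.0936 0.016 ] [-198.9   33.7]
L2 [ 0.5125 -0.0393  0.016 ] [-73.1 -36.8]
R2 [ 0.5837 -0.0319  0.016 ] [-72.5  34.7]
```

```bash
python3 -m handwheel '{"xyz":[[0,-0.05,4],[0,0,4],[0,0,4],[0,0,4],[0,0,3],[0,0,2],[0,0,0.8],[0,0,0]],"roll":[-0.6,0,0,0,0,0,0,0],"fingers":[0,0,0,0,0,0,0,0]}'; python3 -c "
from h import *
st()"
```

```text
t: 3.65
tool_pos: [0.5394, 0.0601, 0.0131]
tcp_rot: [[-0.122, 0.993, -0.001], [0.993, 0.122, -0.0], [-0.0, -0.001, -1.0]]
ft_force: [0.2, -0.5, 0.3]
grip_width: -0.004
finger_force: 0.0
t 3.65 L [-168.9    0.9] z 0.0131 yaw 97.02 F [ 0.2 -0.5  0.3] tilt [-0.001 -0.    -1.   ] g -0.004450229051242162
```

```bash
python3 -m handwheel '{"xyz":[[-0.4,0,0],[-0.4,0,0],[-0.3,0,0],[-0.2,0,0],[-0.15,0,0],[-0.15,0,0],[-0.15,0,0],[-0.15,0,0],[-0.15,0,0],[-0.15,0,0],[-0.15,0,0],[-0.15,0,0],[-0.15,0,0],[-0.15,0,0]],"roll":[0.6,0,0,0,0,0,0,0,0,0,0,0,0,0],"fingers":[0,0,0,0,0,0,0,0,0,0,0,0,0,0]}'; python3 -c "
from h import *
st()"
```

```text
t: 5.4
tool_pos: [0.5426, 0.035, 0.0133]
tcp_rot: [[-0.112, 0.994, -0.001], [0.994, 0.112, 0.003], [0.003, -0.0, -1.0]]
ft_force: [-1.6, 7.0, 0.5]
grip_width: 0.001
finger_force: 3.4
t 5.4 L [-143.6    1.3] z 0.0133 yaw 96.45 F [-1.6  7.   0.5] tilt [-0.001  0.003 -1.   ] g 0.0008915064018197865
```

Contact made at about 7 N, which suits the friction of the whole train. I continue steadily.

```bash
python3 -m handwheel '{"xyz":[[-0.2,0,0],[-0.25,0,0],[-0.3,0,0],[-0.3,0,0],[-0.3,0,0],[-0.3,0,0],[-0.3,0,0],[-0.3,0,0],[-0.3,0,0],[-0.3,0,0],[-0.3,0,0],[-0.3,0,0],[-0.3,0,0],[-0.3,0,0],[-0.3,0,0],[-0.3,0,0],[-0.25,0,0],[-0.2,0,0],[-0.15,0,0],[-0.1,0,0]],"roll":[0,0,0,0,0,0,0,0,0,0,0,0,0,0,0,0,0,0,0,0],"fingers":[0,0,0,0,0,0,0,0,0,0,0,0,0,0,0,0,0,0,0,0]}'; python3 -c "
from h import *
import cv2
st()
a=cams.read_camera('top')[165:222,168:312];b=cams.read_camera('scene')[140:225,184:338]
cv2.imwrite('pics/c2.png',np.vstack([cv2.resize(a,(720,285),interpolation=cv2.INTER_CUBIC),cv2.resize(b[:,:],(544,300),interpolation=cv2.INTER_CUBIC).copy() if 0 else cv2.copyMakeBorder(cv2.resize(b,(544,300),interpolation=cv2.INTER_CUBIC),0,0,0,176,cv2.BORDER_CONSTANT)]))"
```

```text
t: 7.9
tool_pos: [0.5487, -0.0176, 0.0134]
tcp_rot: [[-0.113, 0.994, -0.0], [0.994, 0.113, 0.004], [0.004, 0.0, -1.0]]
ft_force: [-0.4, 6.9, 2.1]
grip_width: 0.003
finger_force: 3.7
t 7.9 L [-90.6   1.5] z 0.0134 yaw 96.48 F [-0.4  6.9  2.1] tilt [-0.     0.004 -1.   ] g 0.0034884131646236846
```

View pics/c2.png

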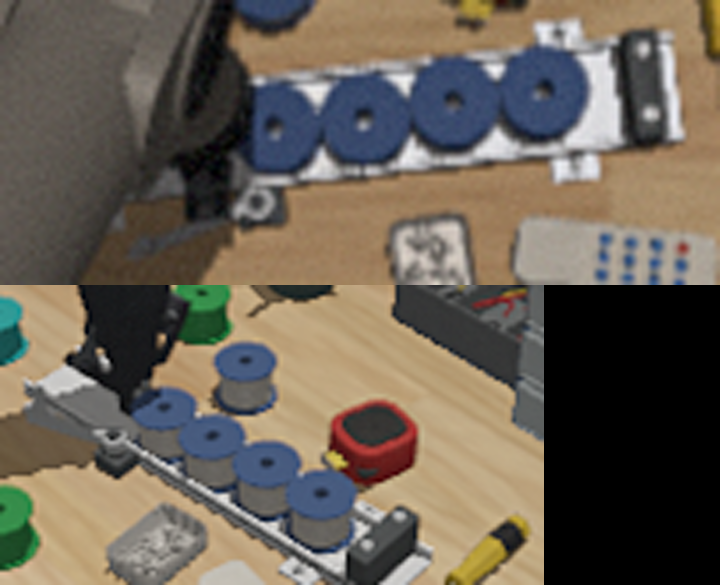

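The row is upright and closed. s1's front edge is at crop u=588 and the stop at 620, so about 19 mm remains.

```bash
python3 -m handwheel '{"xyz":[[-0.15,0,0],[-0.2,0,0],[-0.2,0,0],[-0.2,0,0],[-0.2,0,0],[-0.2,0,0],[-0.15,0,0],[-0.1,0,0],[-0.1,0,0],[-0.1,0,0],[-0.1,0,0]],"roll":[0,0,0,0,0,0,0,0,0,0,0],"fingers":[0,0,0,0,0,0,0,0,0,0,0]}'; python3 -c "
from h import *
st()"
```

```text
t: 9.38
tool_pos: [0.5506, -0.0339, 0.0134]
tcp_rot: [[-0.113, 0.994, -0.001], [0.994, 0.113, 0.005], [0.005, -0.0, -1.0]]
ft_force: [-0.7, 7.9, 1.8]
grip_width: -0.001
finger_force: 3.9
t 9.375 L [-74.1   1.6] z 0.0134 yaw 96.5 F [-0.7  7.9  1.8] tilt [-0.001  0.005 -1.   ] g -0.0006497711202958498
```

```bash
python3 -m handwheel '{"xyz":[[-0.1,0,0],[-0.1,0,0],[-0.1,0,0]],"roll":[0,0,0],"fingers":[0,0,0]}'; python3 -c "
from h import *
st()"
```

```text
t: 9.75
tool_pos: [0.5509, -0.0369, 0.0134]
tcp_rot: [[-0.113, 0.994, -0.001], [0.994, 0.113, 0.005], [0.005, -0.0, -1.0]]
ft_force: [-1.4, 7.1, 2.8]
grip_width: -0.004
finger_force: 3.9
t 9.75 L [-71.2   1.6] z 0.0134 yaw 96.5 F [-1.4  7.1  2.8] tilt [-0.001  0.005 -1.   ] g -0.0036985303194649183
```

```bash
python3 -m handwheel '{"xyz":[[-0.1,0,0],[-0.1,0,0]],"roll":[0,0],"fingers":[0,0]}'; python3 -c "
from h import *
st()"
```

```text
t: 10.0
tool_pos: [0.5511, -0.0389, 0.0134]
tcp_rot: [[-0.113, 0.994, -0.001], [0.994, 0.113, 0.005], [0.005, -0.0, -1.0]]
ft_force: [0.1, 8.0, 2.3]
grip_width: 0.001
finger_force: 3.9
t 10.0 L [-69.2   1.6] z 0.0134 yaw 96.5 F [0.1 8.  2.3] tilt [-0.001  0.005 -1.   ] g 0.0011208881741365416
```

```bash
python3 -m handwheel '{"xyz":[[-0.1,0,0],[-0.1,0,0]],"roll":[0,0],"fingers":[0,0]}'; python3 -c "
from h import *
st()"
```

```text
t: 10.25
tool_pos: [0.5513, -0.0408, 0.0134]
tcp_rot: [[-0.113, 0.994, -0.001], [0.994, 0.113, 0.005], [0.005, -0.0, -1.0]]
ft_force: [-0.7, 8.4, 2.5]
grip_width: 0.001
finger_force: 3.9
t 10.25 L [-67.2   1.5] z 0.0134 yaw 96.5 F [-0.7  8.4  2.5] tilt [-0.001  0.005 -1.   ] g 0.0008900331550429731
```

```bash
python3 -m handwheel '{"xyz":[[-0.1,0,0],[-0.1,0,0]],"roll":[0,0],"fingers":[0,0]}'; python3 -c "
from h import *
st()
import cv2
a=cams.read_camera('top')[165:222,228:312]
cv2.imwrite('pics/c3.png',cv2.resize(a,None,fx=8,fy=8,interpolation=cv2.INTER_CUBIC))"
```

```text
t: 10.5
tool_pos: [0.5515, -0.0412, 0.0134]
tcp_rot: [[-0.114, 0.993, -0.001], [0.993, 0.114, 0.007], [0.007, -0.0, -1.0]]
ft_force: [-0.6, 10.7, 4.3]
grip_width: -0.002
finger_force: 5.4
t 10.5 L [-66.8   1.6] z 0.0134 yaw 96.54 F [-0.6 10.7  4.3] tilt [-0.001  0.007 -1.   ] g -0.002147424422740007
```

View pics/c3.png

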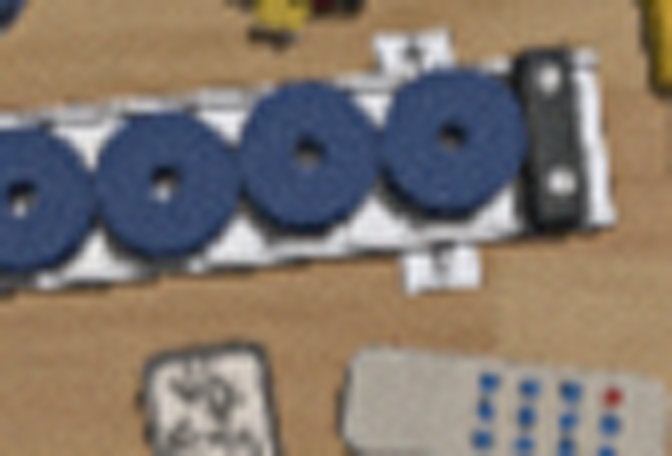

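s1 now touches the stop (edge u≈525) and the force is rising. I press a little more to seat the row.

```bash
python3 -m handwheel '{"xyz":[[-0.1,0,0],[-0.1,0,0],[-0.1,0,0],[0,0,0]],"roll":[0,0,0,0],"fingers":[0,0,0,0]}'; python3 -c "
from h import *
st()"
```

```text
t: 11.05
tool_pos: [0.5519, -0.0414, 0.0135]
tcp_rot: [[-0.116, 0.993, -0.002], [0.993, 0.116, 0.01], [0.011, -0.0, -1.0]]
ft_force: [-1.7, 13.8, 5.1]
grip_width: -0.0
finger_force: 6.7
t 11.05 L [-66.6   2. ] z 0.0135 yaw 96.65 F [-1.7 13.8  5.1] tilt [-0.002  0.01  -1.   ] g -0.00025288532382698444
```

The row is home: 3 mm commanded moved it only 0.2 mm. I back off gently, rise and move over beside the pin, then look.

```bash
python3 -m handwheel '{"xyz":[[0.2,0,0],[0.3,0,0],[0.5,0,0],[0.8,0,0],[1,0,0],[1.2,0,0],[0,0,-4],[0,0,-4],[0,0,-4],[0.6,-2.5,0],[0.6,-2.5,0],[0.6,-2.5,0],[0.6,-2.5,0],[0.4,0,0],[0,0,0]],"roll":[0,0,0,0,0,0,0,0,0,0,0,0,0,0,0],"fingers":[0,0,0,0,0,0,0,0,0,0,0,0,0,0,0]}'; python3 -c "
from h import *
st()
import cv2,pickle
c=cal('wrist');pickle.dump(c,open('c4.pkl','wb'))
w=cams.read_camera('wrist');t=cams.read_camera('top')[165:222,168:312]
cv2.imwrite('pics/w4.png',np.vstack([w[0:300],cv2.resize(t,(512,203),interpolation=cv2.INTER_CUBIC)]))"
```

```text
t: 12.92
tool_pos: [0.446, 0.0077, 0.1336]
tcp_rot: [[-0.112, 0.994, 0.002], [0.994, 0.112, 0.0], [0.0, 0.002, -1.0]]
ft_force: [0.5, 0.5, 0.4]
grip_width: -0.0
finger_force: 0.0
t 12.925 L [-127.1  -97.7] z 0.1336 yaw 96.43 F [0.5 0.5 0.4] tilt [ 0.002  0.    -1.   ] g -0.0004950047505153522
```

View pics/w4.png

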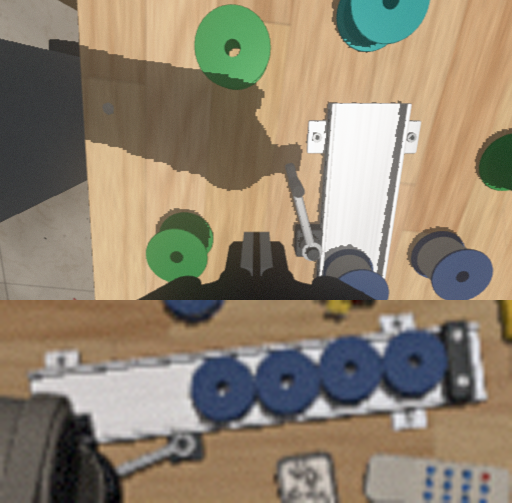

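The row sits closed against the stop. In the wrist view the pivot is at (312,250), the bar end at (290,165), and the pin's dark top at about (298,190). I'll check these and plan the arc.

```bash
cat > plan.py <<'E'
from h import *
def plan(th0,piv=(-68.5,-46),hx=7.5,hy=14.5,pen=0.5,n=19):
    out=[]
    for d in np.linspace(th0,90,n):
        t=np.radians(d);P=np.array(piv)+70*np.array([-np.cos(t),np.sin(t)])
        f=np.radians(np.interp(d,[20,70],[0,90]))
        ox=np.interp(d,[th0,20],[0,hx])+(5-pen)*np.sin(f)
        oy=np.interp(d,[70,90],[hy,0])+(5-pen)*np.cos(f)
        out.append([d,*(P-[ox,oy])])
    return np.array(out)
E
python3 - <<'E'
from plan import *
import pickle
c=pickle.load(open('c4.pkl','rb'))
for n,u,v,z in [('piv',312,250,.034),('end',290,165,.026),('pintop',298,190,.06),('pinbase',294,173,.032),('green',177,257,.04),('s4',363,288,.044)]:
    q=ray(c,(u,v),z);l=L(q);print(n,l,np.degrees(np.arctan2(l[1]+46,-(l[0]+68.5))).round(1),np.hypot(l[0]+68.5,l[1]+46).round(1))
p=plan(-19);print(p.round(1).tolist())
E
```

```text
piv [-72.  -47.4] -21.8 3.8
end [-149.3  -69.3] -16.1 84.1
pintop [-137.4  -66.6] -16.6 71.9
pinbase [-143.7  -66.4] -15.2 77.9
green [ -68.3 -169.2] -90.1 123.2
s4 [-38.7  -0.7] 123.3 54.2
[[-19.0, -134.7, -87.8], [-12.9, -137.9, -80.7], [-6.9, -140.3, -73.4], [-0.8, -142.0, -66.0], [5.2, -142.9, -58.6], [11.3, -143.0, -51.3], [17.3, -142.3, -44.1], [23.4, -140.7, -37.2], [29.4, -138.3, -30.4], [35.5, -135.1, -23.8], [41.6, -131.2, -17.6], [47.6, -126.6, -11.7], [53.7, -121.4, -6.3], [59.7, -115.6, -1.5], [65.8, -109.2, 2.7], [71.8, -102.3, 7.3], [77.9, -95.2, 13.7], [83.9, -87.9, 19.2], [90.0, -80.5, 24.0]]
```

```bash
python3 -m handwheel '{"xyz":[[0.8,0,3],[0,0,3],[0,0,2.5],[0,0,1.1],[0,0,0],[0.05,0.4,0],[0.05,0.4,0],[0.1,0.4,0],[0.1,0.4,0],[0.1,0.4,0],[0.1,0.4,0]],"roll":[0,0,0,0,0,0,0,0,0,0,0],"fingers":[0,0,0,0,0,0,0,0,0,0,0]}'; python3 -c "
from h import *
st()"
```

```text
t: 14.4
tool_pos: [0.4673, 0.0226, 0.0372]
tcp_rot: [[-0.111, 0.994, -0.001], [0.994, 0.111, 0.0], [0.0, -0.001, -1.0]]
ft_force: [-1.0, -0.9, 0.3]
grip_width: 0.003
finger_force: 0.4
t 14.4 L [-139.7  -74.9] z 0.0372 yaw 96.36 F [-1.  -0.9  0.3] tilt [-0.001  0.    -1.   ] g 0.0034074220382200996
```

Contact with the pin at about 1 N. I follow the arc.

```bash
python3 -m handwheel '{"xyz":[[0.12,0.45,0],[0.11,0.44,0],[0.05,0.37,0],[0.04,0.37,0],[0,0.37,0],[0,0.36,0],[-0.03,0.36,0],[-0.04,0.36,0],[-0.08,0.35,0],[-0.08,0.34,0],[-0.12,0.34,0],[-0.12,0.34,0],[-0.16,0.33,0],[-0.16,0.33,0],[-0.19,0.31,0],[-0.2,0.31,0],[-0.23,0.3,0],[-0.23,0.29,0]],"roll":[0,0,0,0,0,0,0,0,0,0,0,0,0,0,0,0,0,0],"fingers":[0,0,0,0,0,0,0,0,0,0,0,0,0,0,0,0,0,0]}'; python3 -c "
from h import *
st()
import cv2,pickle
c=cal('wrist');pickle.dump(c,open('c5.pkl','wb'))
w=cams.read_camera('wrist');t=cams.read_camera('scene')[130:215,150:300]
cv2.imwrite('pics/w5.png',np.vstack([w[0:300],cv2.resize(t,(512,290),interpolation=cv2.INTER_CUBIC)]))"
```

```text
t: 16.65
tool_pos: [0.5319, 0.0163, 0.0373]
tcp_rot: [[-0.111, 0.994, 0.0], [0.994, 0.111, 0.0], [0.0, 0.0, -1.0]]
ft_force: [-0.8, -0.4, -0.2]
grip_width: -0.002
finger_force: 0.4
t 16.65 L [-126.2  -11.4] z 0.0373 yaw 96.36 F [-0.8 -0.4 -0.2] tilt [ 0.  0. -1.] g -0.0017629758836074053
```

View pics/w5.png

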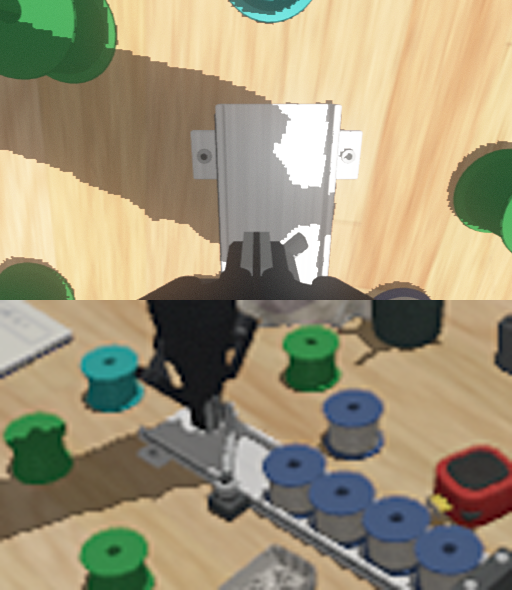

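The bar is now diagonal across the channel, its end at (298,242), with the pin at the finger's front corner. I step back and shift sideways so that the flat front face pushes the pin the rest of the way.

```bash
python3 -m handwheel '{"xyz":[[0.6,0,0],[0.6,0,0],[0,0.5,0],[0,0.5,0],[0,0.5,0],[-0.4,0,0],[-0.4,0,0],[-0.42,0.25,0],[-0.42,0.25,0],[-0.45,0.25,0],[-0.45,0.25,0],[-0.5,0.2,0],[-0.5,0.2,0],[-0.5,0.15,0],[-0.5,0.15,0],[-0.4,0.05,0],[-0.3,0.05,0]],"roll":[0,0,0,0,0,0,0,0,0,0,0,0,0,0,0,0,0],"fingers":[0,0,0,0,0,0,0,0,0,0,0,0,0,0,0,0,0]}'; python3 -c "
from h import *
st()"
```

```text
t: 18.88
tool_pos: [0.5686, -0.0206, 0.0371]
tcp_rot: [[-0.11, 0.994, -0.001], [0.994, 0.11, -0.0], [0.0, -0.001, -1.0]]
ft_force: [-0.1, 0.6, -0.0]
grip_width: 0.0
finger_force: 0.4
t 18.875 L [-85.4  20.9] z 0.0371 yaw 96.34 F [-0.1  0.6 -0. ] tilt [-0.001 -0.    -1.   ] g 0.00024500376171541236
```

Contact force is 0.6 N along the rail. The final push goes to the keeper's limit.

```bash
python3 -m handwheel '{"xyz":[[-0.15,0,0],[-0.15,0,0],[-0.1,0,0]],"roll":[0,0,0],"fingers":[0,0,0]}'; python3 -c "
from h import *
st()"
```

```text
t: 19.25
tool_pos: [0.569, -0.0225, 0.0371]
tcp_rot: [[-0.112, 0.994, -0.001], [0.994, 0.112, 0.002], [0.002, -0.001, -1.0]]
ft_force: [-1.0, 3.3, 0.8]
grip_width: 0.001
finger_force: 2.0
t 19.25 L [-83.4  21.1] z 0.0371 yaw 96.42 F [-1.   3.3  0.8] tilt [-0.001  0.002 -1.   ] g 0.0012904749037243584
```

```bash
python3 -m handwheel '{"xyz":[[-0.1,0,0],[-0.1,0,0]],"roll":[0,0],"fingers":[0,0]}'; python3 -c "
from h import *
st()"
```

```text
t: 19.5
tool_pos: [0.569, -0.0227, 0.0371]
tcp_rot: [[-0.113, 0.994, -0.002], [0.994, 0.113, 0.004], [0.005, -0.001, -1.0]]
ft_force: [-1.7, 7.4, 2.3]
grip_width: -0.001
finger_force: 3.6
t 19.5 L [-83.3  21.1] z 0.0371 yaw 96.48 F [-1.7  7.4  2.3] tilt [-0.002  0.004 -1.   ] g -0.0008812609997597024
```

```bash
python3 -m handwheel '{"xyz":[[-0.1,0,0],[0,0,0],[0.3,0,0],[0.5,0,0],[0.8,0,0],[1,0,0],[0,0,-3],[0,0,-4],[2,0,-4],[4,0,-3],[5,0,-2],[5,0,0],[5,0,0],[0,0,0]],"roll":[0,0,0,0,0,0,0,0,0,0,0,0,0,0],"fingers":[0,0,0,0,0,0,0,0,0,0,0,0,0,0]}'; python3 -c "
from h import *
st()
import cv2
a=cams.read_camera('top')[150:222,180:312];b=cams.read_camera('scene')[140:225,184:338]
cv2.imwrite('pics/c6.png',np.vstack([cv2.resize(a,(528,288),interpolation=cv2.INTER_CUBIC),cv2.resize(b,(528,291),interpolation=cv2.INTER_CUBIC)]))"
```

```text
t: 21.25
tool_pos: [0.5415, 0.2151, 0.1967]
tcp_rot: [[-0.122, 0.993, -0.001], [0.993, 0.122, 0.004], [0.004, -0.001, -1.0]]
ft_force: [-0.7, 0.2, -1.1]
grip_width: 0.003
finger_force: 0.0
t 21.25 L [-322.7   20.3] z 0.1967 yaw 97.0 F [-0.7  0.2 -1.1] tilt [-0.001  0.004 -1.   ] g 0.002916248268848758
```

View pics/c6.png

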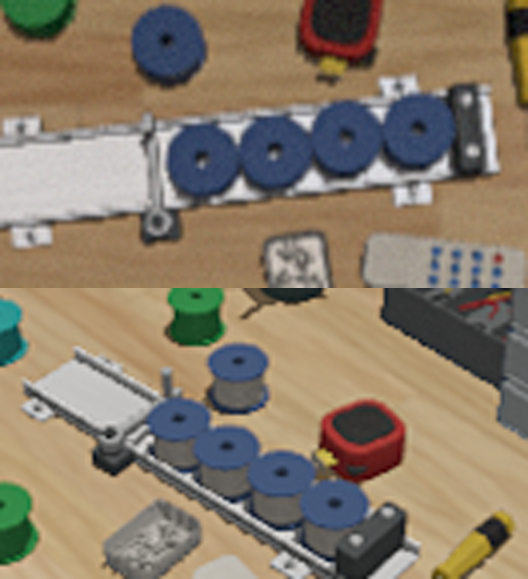

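The keeper stands square across the rail behind the last spool, from its pivot at (158,222) to the pin at (150,125). The row is closed against the stop at u≈455, all spools are upright, and the spare and bystanders haven't moved.

```bash
python3 -c "
from rig import workorder
print(workorder.hand_in())"
```

```text
the job is handed in; nothing more can be done
None
```

The four spools are home against the end stop with the row closed up, the keeper is pushed round to its limit behind the last one, and the job was handed in with about 21 s used of the 69 s allowed.

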